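Roll a shaft blank into a V-block and seat it against the end stop

TASK

Roll the loose round bar over the desk by pushing on its side, up the ramp nearest to it, until it drops into the groove of the V-block. Then push on its end to slide it along the groove until it rests against the upright end stop. Only push: do not lift or carry the bar, and leave everything else on the desk where it is.

Things in the scene. Friction and masses are not known exactly. Their poses are not given: they have to be found in the camera images.
- shaft_blank: Loose solid metal round bar, smooth, diameter 36 mm, length 110 mm, about 0.3 kg, lying on the desk on the +y or -y side of the V-block, 125 to 165 mm from the groove's middle line. Origin on its axis at mid-length; its x axis is the bar's axis, at first within 0.2 rad of the V-block's x axis; y and z turn as it rolls. Rolls easily, soon stops.
- v_block: Low metal V-block, fixed to the desk. Origin on the desk under the groove's middle line; the groove runs along its x axis. Body x = -70 to 76 mm. Groove mouth y = +-14 mm, 10 mm high; two flanks slope 30 degrees and meet 2 mm above the desk. A ramp on either side. A bar resting in the groove has its axis 22.7 mm above the desk; against the end stop its origin is at x = 11 mm.
- stepper: Spare stepper motor, a 42 x 42 mm block with a shaft on top, 60 mm high; stands loose on the other side of the V-block from the bar. Origin at the centre of its underside. Leave alone.
- vial: Small screw-cap vial, 15 mm in diameter, 43 mm high, standing loose behind the end stop. Origin at the centre of its underside. Leave alone.
- caliper: Sliding caliper, 200 mm long, 78 mm wide, 11 mm high, lying loose near the front edge of the desk. Origin at the centre of its underside. Leave alone.
- hex_keys: Hex keys in a holder, 67 x 52 x 17 mm, lying loose at the right front. Origin at the centre of its underside. Leave alone.
- stop_face (a point): Middle of the face of the end stop that the bar's +x end is to meet, 66 mm along the V-block's x axis from its origin, 22.7 mm above the desk. Axes as the V-block's. The stop is an upright dark steel plate, fixed, 40 mm wide (y), 10 mm thick, 36 mm high, across the +x end of the groove.
- crest (a point): Point on the V-block's +y ramp crest, 18 mm from the groove's middle line, 10 mm above the desk. The crest is flat from y = 14 to 18 mm; from y = 18 mm a flat ramp (12 degrees) falls to the desk at y = 65 mm, along the whole block. The -y side is the same, mirrored.
Things that resemble listed ones, but are neither listed nor needed, are in the scene too. Several things have the shape of the shaft_blank; the one meant has the colours described above.

How it is judged:
By the outcome, as a careful person would: the job done as asked, in the order asked, and still so for the second after the job is handed in, with the robot touching nothing.
It also fails if it takes over 51 s, if anything falls off the work surface, if the arm or the gripper's body presses on something with over 40 N, if the wrist force passes 120 N, or if a joint passes its speed limit or range.

ROBOT

A 7-joint arm with a two-finger parallel gripper is mounted at the origin on a cart in front of the work surface, level with it; the furniture and walls round the work are solid. World frame = base frame: x ahead of the robot, y to its left, z up, the work surface at z = 0. Lengths are in mm, angles in rad, forces in N, time in s.
With the tool pointing down it reaches from about 350 to 900 mm from the base axis. Payload 7.2 kg.
Tool frame: the origin (TCP) lies at the very end of the fingers, on their centre line; the grasp point (between the pads) lies 19 mm behind it; y points along the fingers, z is the direction in which the jaws open and shut, and the axes are right-handed (so a half turn about y gives the same grasp; the last joint's range is limited). The gripper opens to 85 mm and grips with 20 to 120 N. Pads are 22 mm wide; open, the fingers measure 114 mm over their backs; the gripper's body (76 mm by 85 mm) begins 54 mm behind the grasp point. The pads swing forward as they close: fully open they stand 13 mm farther back than shut.
Start: joints at [-0.068, 0.411, -0.013, 1.596, 0.006, 1.134, -0.082], TCP at [625.004, -0.011, 208.597] pointing down, gripper open.
Joint ranges: [-2.95, 2.95], [-0.29, 1.99], [-1.47, 1.44], [0.14, 2.54], [-1.03, 4.17], [0.13, 1.85], [-2.86, 2.86]. Speed limits (rad/s): [2.39, 2.39, 3.01, 3.01, 3.14, 3.14, 3.14].

INTERFACE

Orientations are given as a unit quaternion [x, y, z, w].
In Python, from cell import sensors, capture, job_done, regions_of gives the robot as it stands. The module is installed in compiled form; this text tells all that it offers.
- The arm moves only by the tool drive_tool, never from a script. Its argument "plan" is a list of rows, each a list of 7 numbers: the shift along the tool's x, y, z in mm, then the turn, a rotation vector about the tool's x, y, z in degrees, then the finger opening in mm, from 0 to 85.4. A call has 1 to 20 rows; each row is the pose to reach, as a shift and turn from the pose measured when the call began, along the tool's axes at that moment; what a row does not reach only later rows make up. A row lasts 1/8 s, in which the tool goes at most 62.5 mm and 10.7 degrees, less where a joint would pass 70% of its speed; a pose out of reach is approached as far as the arm can. A call with a gripper value outside its range is refused whole. The fingers move at their own pace and stop on an object; "squeeze" is the grip in N (left out, the last holds). Time passes only in rows, so rows that repeat a pose let the fingers close. It gives the time, the measured TCP pose, the force and the opening at its end, in the units of the state.
- sensors.observe(): the state, without advancing time (a new reading comes with each control period).
- capture(name): name is "scene" or "side" or "wrist"; returns a dict with "frame" (420x560x3 uint8, red, green, blue), "K" (3x3 intrinsics, pixels), "k1" (the pictures are not rectified: a ray, as slopes to the right and down, at radius r is drawn at 1 + k1 r^2 times it, then the intrinsics apply), "rvec" (rotation vector, rad) and "tvec" (3), from world to camera coordinates, as OpenCV has them; the wrist camera has in their place "tool_from_camera" (4x4, takes a point from camera to tool coordinates, whose origin is the TCP and whose axes are the tool frame's). Camera axes: x right, y down, z forward; pixel columns grow to the right and rows downward; lengths in mm; the calibration is good to about 2 mm. A picture is of the moment at which its call begins: read the wrist's pose just before it. There is no depth.
- job_done(): hands the job in, once; it reports no verdict.
Trained networks look in a picture, given as the dict that the camera call returned (one of the last four; its "shot" number tells which), for a name from the list of things; names that differ only in an ending like _2 or _b are one class to them, and where a whole thing is asked for, a point or a joint stands for the part that bears it (a point fixed in the world has none). Each returns a list of dicts, best first, with "p" (0 to 1); they miss things now and then, are a little off and sometimes report something else, mostly with a low value. They report only what shows in the picture. A call takes as long as a camera call. They do not tell look-alikes from the thing itself.
- regions_of(target, picture): "pixels" (420x560 bool, what is visible of it) and "location" ([row, column] in pixels, amid what is visible of it).
The state is a dict: "time": time; "qpos": joint angles; "qvel": joint speeds; "joint_efforts": joint torques, N m; "position": TCP position; "tcp_rot": TCP orientation; "force": force on the tool from outside, world axes, zero at the start; "torque": the same for the moment, N m; "gripper_width": finger opening in mm.
Only numpy, scipy, OpenCV 4.12 (cv2) and the standard library are available. Lean on these libraries where they do the work, as an engineer would, in place of code of your own. Each camera call takes 0.05 s, during which the arm holds its last target.

## Working session

There is one attempt and no reset: what is moved stays moved. The work goes in short steps, Python scripts to look and compute and a tool call to move; the robot and the scene stay as the last step left them, time stands still between calls to the robot, and variables do not carry over. Pictures are saved under pics/ and viewed, and the job is handed in when it is done.

Besides the shell and the picture viewer there is one more tool, called after "Emit:" as name([rows], argument=value, ...), one row to a line, values as JSON. drive_tool: Moves the arm, as the interface text tells. Its arguments: {"type":"object","properties":{"plan":{"type":"array"},"squeeze":{"type":"number"}},"required":["plan"]}

```bash
mkdir -p pics; ls
python3 - <<'E'
from cell import sensors,capture,regions_of
import cv2,pickle
s=sensors.observe();print(s)
for n in("scene","side"):
    c=capture(n);pickle.dump(c,open(n+'0.pkl','wb'))
    cv2.imwrite(f'pics/{n}0.png',c['frame'][...,::-1])
    print(n,c['K'],c['k1'],c['rvec'],c['tvec'])
    for t in("shaft_blank","v_block","stepper","vial"):
        print(t,[(r['p'],r['location'],r['pixels'].sum()) for r in regions_of(t,c)])
E
```

```text
pics
{'time': 0.0, 'qpos': array([-0.06821955,  0.41192618, -0.01272416,  1.59706886,  0.00560709,
        1.13426179, -0.08220854]), 'qvel': array([-0.00013689,  0.00017668,  0.00083879, -0.00038607,  0.00129555,
        0.00062108, -0.00014791]), 'joint_efforts': array([-1.18789325e-03, -6.00636005e+01,  6.81361444e-01, -2.99419034e+01,
        1.37590774e-02,  1.04116063e-02,  2.51732433e-05]), 'position': array([ 6.24465466e+02, -2.72464419e-02,  2.07726490e+02]), 'tcp_rot': array([ 0.5004476 , -0.50036421,  0.49961051, -0.49957702]), 'force': array([-0.05234805, -0.30617   , -0.57412335]), 'torque': array([-0.03709213, -0.00289588, -0.04796214]), 'gripper_width': 85.17834947594261}
scene [[416.16830763   0.         279.04207049]
 [  0.         416.16830763 205.29982822]
 [  0.           0.           1.        ]] 0.033082287434473744 [ 2.1378195  -0.53332483  0.2919274 ] [-501.40161586  155.72611612  831.1099611 ]
shaft_blank [(0.79, [175.1, 235.1], np.int64(518)), (0.62, [150.3, 255.1], np.int64(291)), (0.56, [262.1, 265.8], np.int64(893))]
v_block [(0.64, [199.1, 270.5], np.int64(1772))]
stepper [(0.95, [228.1, 299.8], np.int64(511))]
vial [(0.39, [179.8, 308.6], np.int64(77))]
side [[503.00901408   0.         285.32697264]
 [  0.         503.00901408 207.63491237]
 [  0.           0.           1.        ]] 0.011634438401100506 [ 1.99522666e+00 -1.76259862e-03  3.24692310e-02] [-560.85404997   21.31758717 1447.27580621]
shaft_blank [(0.64, [192.5, 274.1], np.int64(390)), (0.58, [239.2, 237.9], np.int64(523)), (0.47, [176.2, 306.3], np.int64(225))]
v_block [(0.96, [210.2, 292.7], np.int64(875))]
stepper [(0.86, [231.3, 285.0], np.int64(346))]
vial [(0.51, [206.0, 324.4], np.int64(61))]
```

View pics/scene0.png

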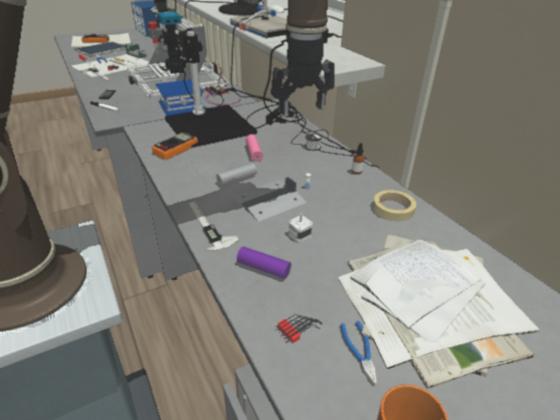

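View pics/side0.png

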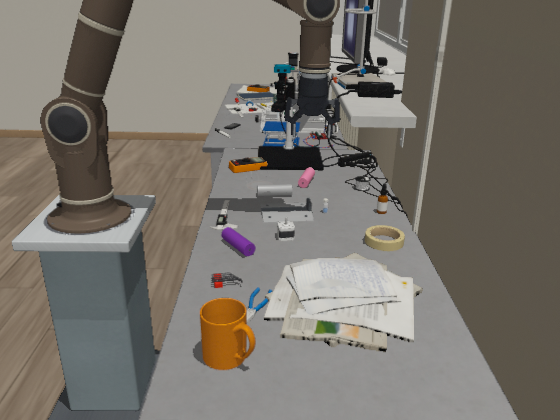

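Run:
```python
import cv2
a=cv2.imread('pics/scene0.png')[120:300,180:360];cv2.imwrite('pics/crop0.png',cv2.resize(a,(600,600),interpolation=cv2.INTER_CUBIC))
```

```text
(no output)
```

View pics/crop0.png

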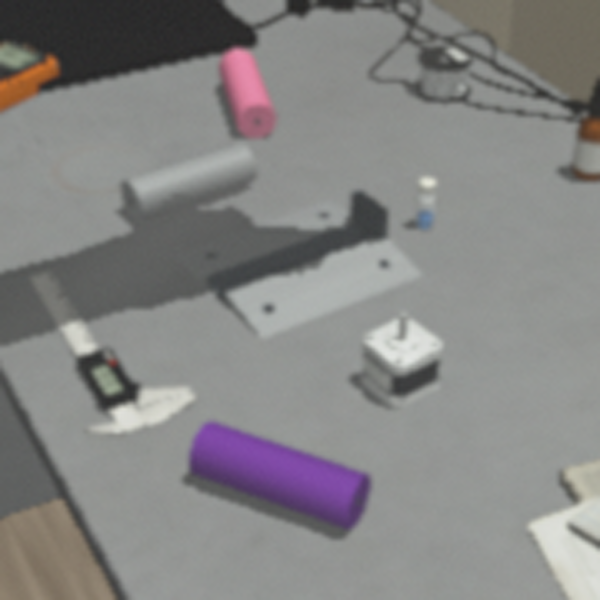

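Candidates with the bar's shape, as scene (row, col): grey metal (175,235), pink (150,255) and purple (262,266). The grey one fits: it is bare metal, lies nearly parallel to the groove, and sits across the V-block from the stepper. The crop confirms this. Next I'll measure it.

```bash
cat > h.py <<'E'
import numpy as np,cv2
from scipy.spatial.transform import Rotation as R
def pose(c,s=None):
    "returns Rcw (cam->world), origin"
    if 'rvec' in c:
        r=cv2.Rodrigues(np.array(c['rvec'],float))[0];t=np.array(c['tvec'],float).ravel()
        return r.T,-r.T@t
    T=np.array(c['tool_from_camera']);Rt=R.from_quat(s['tcp_rot']).as_matrix()
    return Rt@T[:3,:3],Rt@T[:3,3]+s['position']
def ray(c,uv,s=None):
    uv=np.atleast_2d(np.array(uv,float));K=c['K']
    d=np.stack([(uv[:,0]-K[0,2])/K[0,0],(uv[:,1]-K[1,2])/K[1,1]],1)
    u=d.copy()
    for _ in range(10): u=d/(1+c['k1']*(u**2).sum(1,keepdims=True))
    Rc,o=pose(c,s)
    return o,(Rc@np.c_[u,np.ones(len(u))].T).T
def onz(c,uv,z,s=None):
    o,d=ray(c,uv,s);return o+d*((z-o[2])/d[:,2])[:,None]
def proj(c,P,s=None):
    Rc,o=pose(c,s);q=(np.atleast_2d(P)-o)@Rc;u=q[:,:2]/q[:,2:]
    u=u*(1+c['k1']*(u**2).sum(1,keepdims=True));K=c['K']
    return np.c_[u[:,0]*K[0,0]+K[0,2],u[:,1]*K[1,1]+K[1,2]]
def tri(obs):
    A=np.zeros((3,3));b=np.zeros(3)
    for o,d in obs:
        d=d/np.linalg.norm(d);M=np.eye(3)-np.outer(d,d);A+=M;b+=M@o
    return np.linalg.solve(A,b)
E
python3 - <<'E'
from cell import sensors,capture,regions_of
import cv2,pickle
from h import *
s=sensors.observe();c=capture('wrist');pickle.dump((s,c),open('w0.pkl','wb'))
cv2.imwrite('pics/w0.png',c['frame'][...,::-1]);print(c['K'],c['k1'],c['tool_from_camera'])
for t in("shaft_blank","v_block","stepper","vial"):
    for r in regions_of(t,c): print(t,r['p'],r['location'],onz(c,r['location'][::-1],15,s))
S=pickle.load(open('scene0.pkl','rb'));D=pickle.load(open('side0.pkl','rb'))
for n,a,b in(("bar",(235.1,175.1),(274.1,192.5)),("vblock",(270.5,199.1),(292.7,210.2)),("stepper",(299.8,228.1),(285,231.3)),("vial",(308.6,179.8),(324.4,206))):
    o1,d1=ray(S,a);o2,d2=ray(D,b);print(n,tri([(o1,d1[0]),(o2,d2[0])]),onz(S,a,15)[0],onz(D,b,15)[0])
E
```

```text
[[332.26356888   0.         276.98876407]
 [  0.         332.26356888 212.25970635]
 [  0.           0.           1.        ]] 0.009685632461989639 [[-1.97167268e-04  9.65617508e-01  2.59966899e-01 -6.52240580e+01]
 [-8.47839413e-05 -2.59966920e-01  9.65617519e-01 -1.64551857e+02]
 [ 9.99999977e-01  1.68347150e-04  1.33125825e-04  6.93712314e-01]
 [ 0.00000000e+00  0.00000000e+00  0.00000000e+00  1.00000000e+00]]
shaft_blank 0.9 [15.3, 169.0] [[522.11274586 164.3879901   15.        ]]
shaft_blank 0.61 [301.7, 100.8] [[ 414.48283758 -142.29030205   15.        ]]
v_block 0.6 [140.4, 217.6] [[563.09574584  47.23209053  15.        ]]
stepper 0.96 [284.7, 219.2] [[ 557.25555715 -120.09593431   15.        ]]
vial 0.74 [144.2, 331.3] [[683.11494191  43.33077041  15.        ]]
bar [528.63826913 184.35705867   3.57288458] [523.6141589  170.03162619  15.        ] [527.62646409 152.23378573  15.        ]
vblock [581.24850489  64.51545891 -11.68210173] [556.58203937  21.33740384  15.        ] [582.64153378  19.54382371  15.        ]
stepper [ 558.72339429 -119.54416798   17.81026335] [ 562.26876313 -114.71762966   15.        ] [ 557.97514904 -116.93449224   15.        ]
vial [678.1981237   37.09218453  25.35530948] [691.52866162  55.98490148  15.        ] [678.54926245  52.80503193  15.        ]
```

View pics/w0.png

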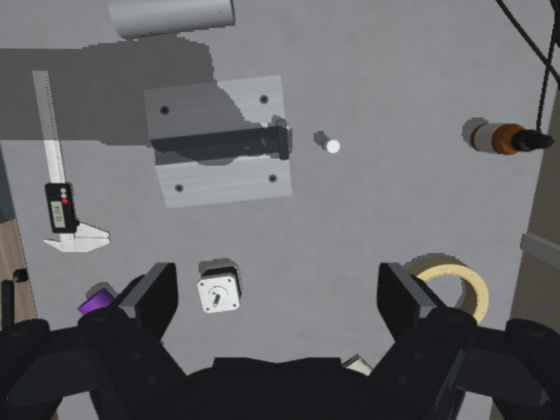

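Emit:
drive_tool([
  [-30,0,-15,0,0,0,85],
  [-60,0,-30,0,0,0,60],
  [-90,0,-45,0,0,0,50],
  [-110,0,-55,0,0,0,50],
  [-120,0,-60,0,0,0,50],
  [-120,0,-60,0,0,0,50],
  [-120,0,-60,0,0,0,50],
])

```text
time: 1.62
position: [565.5, 118.7, 208.6]
tcp_rot: [0.5, -0.5, 0.501, -0.5]
force: [0.8, -0.3, 0.1]
gripper_width: 49.6
```

```bash
cat > look.py <<'E'
import sys,pickle,cv2
from cell import sensors,capture,regions_of
from h import *
def look(n,ts=("shaft_blank","v_block")):
    s=sensors.observe();c=capture('wrist');pickle.dump((s,c),open(n+'.pkl','wb'))
    cv2.imwrite(f'pics/{n}.png',c['frame'][...,::-1])
    print(s['time'],s['position'],R.from_quat(s['tcp_rot']).as_matrix().round(3).tolist(),s['force'],s['gripper_width'])
    for t in ts:
        for r in regions_of(t,c):
            cnt=max(cv2.findContours(r['pixels'].astype('uint8'),0,2)[0],key=cv2.contourArea)
            b=cv2.boxPoints(cv2.minAreaRect(cnt))
            print(t,r['p'],r['location'],b.round(1).tolist(),onz(c,r['location'][::-1],18,s).round(1))
if __name__=='__main__': look(sys.argv[1])
E
python3 look.py w1
```

```text
1.625 [565.52568835 118.71971531 208.6116104 ] [[-0.001, 0.0, 1.0], [-1.0, -0.001, -0.001], [0.001, -1.0, 0.0]] [ 0.80920193 -0.31139422  0.13640452] 49.644889799417435
shaft_blank 0.92 [35.4, 343.3] [[313.1000061035156, 65.69999694824219], [338.8999938964844, -11.699999809265137], [375.20001220703125, 0.4000000059604645], [349.3999938964844, 77.80000305175781]] [[630.5 265.   18. ]]
shaft_blank 0.77 [390.7, 151.6] [[139.3000030517578, 400.3999938964844], [141.10000610351562, 375.29998779296875], [152.60000610351562, 376.1000061035156], [150.8000030517578, 401.29998779296875]] [[ 404.5 -149.7   18. ]]
shaft_blank 0.71 [141.1, 239.6] [[181.6999969482422, 128.3000030517578], [291.3999938964844, 113.30000305175781], [296.20001220703125, 148.5], [186.5, 163.5]] [[527.3 165.4  18. ]]
v_block 0.71 [240.1, 273.6] [[204.89999389648438, 199.5], [336.20001220703125, 184.60000610351562], [347.8999938964844, 288.0], [216.6999969482422, 302.8999938964844]] [[562.4  55.6  18. ]]
```

View pics/w1.png

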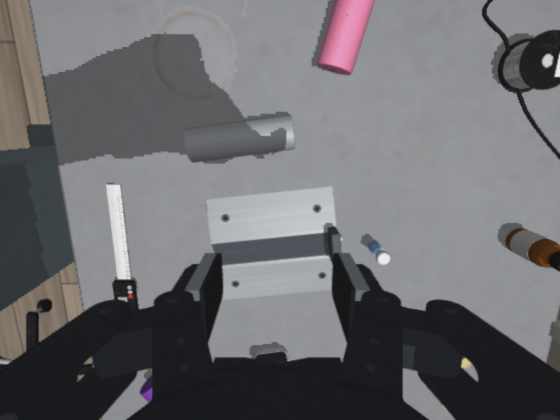

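Wrist view: the grey bar lies around (240,138) and the block around (270,243), with the stop at (335,240). The pink look-alike is at (347,35) and the caliper at (118,250).

Emit:
drive_tool([
  [-30,0,-10,0,0,0,50],
  [-60,0,-20,0,0,0,50],
  [-90,0,-30,0,0,0,50],
  [-120,0,-38,0,0,0,50],
  [-128,0,-38,0,0,0,50],
  [-128,0,-38,0,0,0,50],
  [-128,0,-38,0,0,0,50],
])

```text
time: 2.65
position: [528.3, 245.2, 208.4]
tcp_rot: [0.499, -0.501, 0.501, -0.499]
force: [-1.6, 0.8, 0.1]
gripper_width: 50.1
```

```bash
python3 look.py w2
python3 - <<'E'
import pickle
from h import *
for n,b in(("w0",[(144,90),(281,75),(292,194),(166,208)]),("w1",[(207,200),(332,188),(344,289),(221,301)])):
    s,c=pickle.load(open(n+'.pkl','rb'));p=onz(c,b,0,s)[:,:2];print(n,p.round(1).tolist(),p.mean(0),[np.linalg.norm(p[i]-p[i-1]).round(1) for i in range(4)],np.degrees(np.arctan2(*(p[1]-p[0])[::-1])),np.degrees(np.arctan2(*(p[2]-p[3])[::-1])))
E
```

```text
2.65 [528.28440995 245.23975914 208.39816308] [[-0.004, 0.0, 1.0], [-1.0, -0.001, -0.004], [0.001, -1.0, 0.0]] [-1.55691414  0.82376956  0.05572474] 50.0887358084148
shaft_blank 0.93 [138.2, 380.2] [[346.20001220703125, 190.89999389648438], [383.6000061035156, 81.30000305175781], [417.70001220703125, 93.0], [380.29998779296875, 202.60000610351562]] [[636.8 294.2  18. ]]
v_block 0.91 [328.6, 292.7] [[240.3000030517578, 294.3999938964844], [344.20001220703125, 288.8999938964844], [347.8999938964844, 359.70001220703125], [244.10000610351562, 365.20001220703125]] [[547.6  67.5  18. ]]
w0 [[485.3, 98.4], [629.9, 113.3], [642.9, -13.6], [497.2, -30.2]] [563.83219836  41.99275116] [np.float64(129.1), np.float64(145.3), np.float64(127.5), np.float64(146.6)] 5.903904823498797 6.496073038090245
w1 [[485.7, 98.1], [629.1, 111.9], [649.2, -15.3], [496.0, -31.6]] [565.01510879  40.77024874] [np.float64(130.1), np.float64(144.0), np.float64(128.8), np.float64(154.0)] 5.518797382532221 6.099789863910947
```

View pics/w2.png

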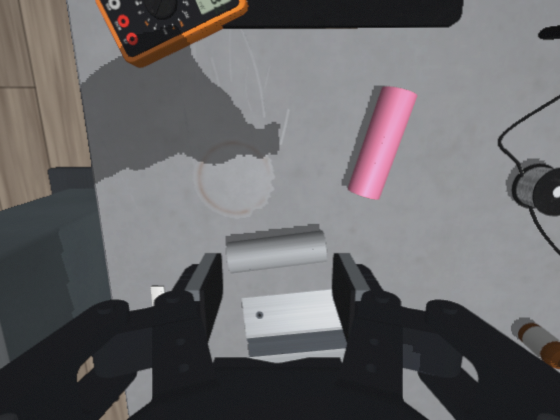

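Run:
```python
import pickle
from h import *
th=np.radians(6.0);B=np.array([561,41.3]);u=np.array([np.cos(th),np.sin(th)]);v=np.array([-u[1],u[0]])
obs=[]
for n,b in(("w1",[(182,128),(291,113),(296,148.5),(187,163)]),("w2",[(225,238),(322,230),(327,262),(230,272)])):
    s,c=pickle.load(open(n+'.pkl','rb'));b=np.array(b,float)
    L=onz(c,(b[0]+b[3])/2,18,s)[0,:2];Rr=onz(c,(b[1]+b[2])/2,18,s)[0,:2];m=(L+Rr)/2
    print(n,L,Rr,m,np.linalg.norm(Rr-L),np.degrees(np.arctan2(*(Rr-L)[::-1])),'block',(m-B)@u,(m-B)@v)
    o,d=ray(c,b.mean(0),s);obs.append((o,d[0]))
print(tri(obs))
s,c=pickle.load(open('w2.pkl','rb'));pc=[[*(B+x*u+y*v),z] for x,y,z in[(-70,65,0),(76,65,0),(-70,18,10),(76,18,10)]];print(proj(c,pc,s))
s,c=pickle.load(open('w1.pkl','rb'));print(proj(c,pc+[[*(B+66*u+y*v),36] for y in(-20,20)],s))
```

```text
w1 [469.36828234 160.86317388] [583.52777702 175.79568114] [526.44802968 168.32942751] 115.13196775093519 7.45220212823866 block -21.084500163490286 129.9452113716792
w2 [472.07986283 164.13649933] [582.8601013  174.72412639] [527.46998206 169.43031286] 111.28503529221145 5.4593615801232875 block -19.95307228737848 130.93324284648583
[527.10133959 168.47853076  16.08289679]
[[241.78136259 298.29829986]
 [358.81533208 286.86385468]
 [246.0152014  335.82339164]
 [362.4493522  324.83392873]]
[[205.96942486 199.53307903]
 [332.71617143 186.29892571]
 [210.72978559 240.82385305]
 [336.6861353  228.10199826]
 [333.77210022 268.96653173]
 [331.45901299 234.72109629]]
```

The bar is at about (527,168) with yaw around 6.5°. The block origin is at about (561,41) with yaw around 6°. I'll go down behind the bar, turned to the block's yaw.

Emit:
drive_tool([
  [8,35,-4,0,-3,0,30],
  [17,70,-8,0,-6,0,30],
  [17,105,-8,0,-6,0,30],
  [17,140,-8,0,-6,0,30],
  [17,165,-8,0,-6,0,30],
  [17,185,-8,0,-6,0,30],
  [17,193,-8,0,-6,0,30],
  [17,198,-8,0,-6,0,30],
  [17,199,-8,0,-6,0,30],
  [17,199,-8,0,-6,0,30],
])

```text
time: 4.05
position: [520.5, 228.8, 10.2]
tcp_rot: [-0.524, 0.474, -0.474, 0.525]
force: [-0.1, -0.6, -0.1]
gripper_width: 29.8
```

```bash
cat > st.py <<'E'
import sys,cv2,pickle
from cell import sensors,capture
from h import *
th=np.radians(6.0);B=np.array([561,41.3]);u=np.array([np.cos(th),np.sin(th)]);v=np.array([-u[1],u[0]])
s=sensors.observe();d=s['position'][:2]-B;M=R.from_quat(s['tcp_rot']).as_matrix()
print('t',s['time'],'pos',s['position'].round(1),'block xy',(d@u).round(1),(d@v).round(1),'yaw',np.degrees(np.arctan2(M[1,2],M[0,2])).round(2),'tilt',M[2,1].round(4),'F',s['force'].round(1),s['gripper_width'])
im=[]
for n in("scene","side","wrist"):
    c=capture(n);pickle.dump((s,c),open(f'{sys.argv[1]}_{n}.pkl','wb'));f=c['frame'][...,::-1]
    if n=='scene': f=cv2.resize(f[120:260,180:367],(560,420),interpolation=cv2.INTER_CUBIC)
    if n=='side': f=cv2.resize(f[155:255,220:353],(560,420),interpolation=cv2.INTER_CUBIC)
    im.append(cv2.resize(f,(400,300)))
im.append(im[0]*0)
cv2.imwrite(f'pics/{sys.argv[1]}.png',np.vstack([np.hstack(im[:2]),np.hstack(im[2:])]))
E
python3 st.py p1
```

```text
t 4.05 pos [520.5 228.8  10.2] block xy -20.7 190.7 yaw 5.81 tilt -1.0 F [-0.1 -0.6 -0.1] 29.785366573196914
```

View pics/p1.png

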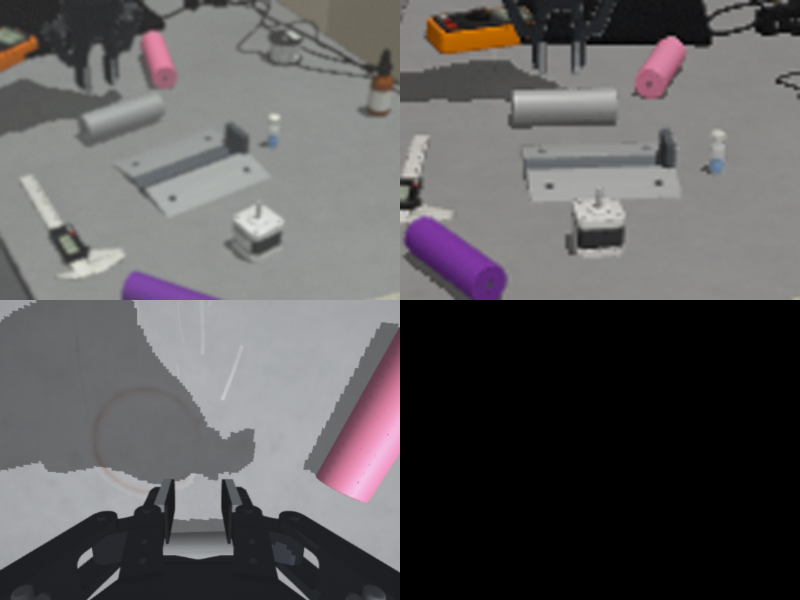

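Emit:
drive_tool([
  [8,0,0,0,0,0,30],
  [16,0,0,0,0,0,30],
  [22,0,0,0,0,0,30],
  [27,0,0,0,0,0,30],
  [32,0,0,0,0,0,30],
  [37,0,0,0,0,0,30],
  [42,0,0,0,0,0,30],
  [47,0,0,0,0,0,30],
  [52,0,0,0,0,0,30],
  [57,0,0,0,0,0,30],
  [62,0,0,0,0,0,30],
  [67,0,0,0,0,0,30],
  [70,0,0,0,0,0,30],
  [70,0,0,0,0,0,30],
])

```text
time: 5.95
position: [528.5, 159.5, 12.5]
tcp_rot: [-0.524, 0.473, -0.475, 0.526]
force: [-6.3, -1.5, 23.3]
gripper_width: 29.7
```

```bash
python3 st.py p2
```

```text
t 5.95 pos [528.5 159.5  12.5] block xy -20.0 121.0 yaw 5.8 tilt -1.0 F [-6.3 -1.5 23.3] 29.682057098368993
```

View pics/p2.png

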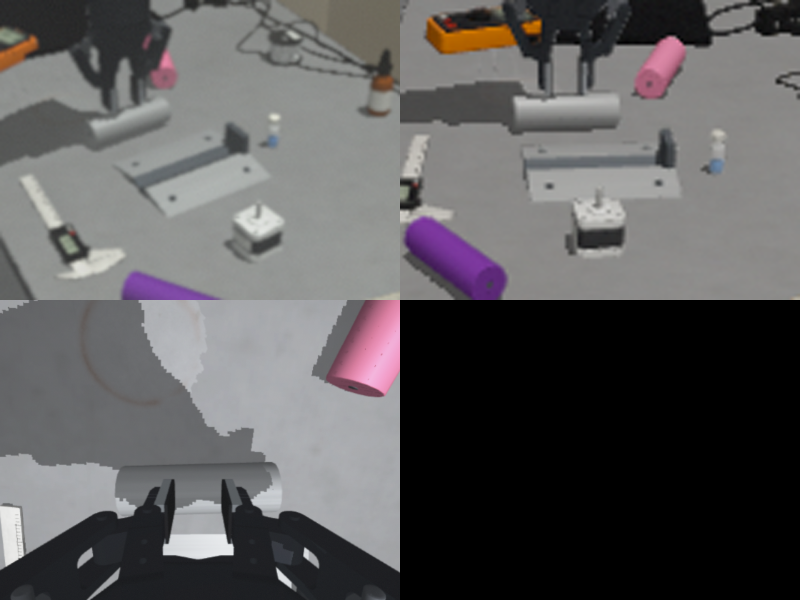

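The force reads 23 N upward, so the tips are riding on the bar instead of standing behind it. I'll work out where the tips really are before moving again.

Run:
```python
import pickle,cv2
from h import *
s,c=pickle.load(open('p2_wrist.pkl','rb'))
f=c['frame'][...,::-1].copy()
# project TCP and tips
M=R.from_quat(s['tcp_rot']).as_matrix()
for dz in(0,6,12,20):
    P=s['position']+M@np.array([[0,-dz,15],[0,-dz,-15],[11,-dz,15],[-11,-dz,15]]).T.T.reshape(-1,3).T if False else np.array([s['position']+M@np.array(q) for q in[(0,-dz,15),(0,-dz,-15),(11,-dz,15),(-11,-dz,15)]])
    print(dz,proj(c,P,s).round(0).tolist())
cv2.imwrite('pics/p2w.png',cv2.resize(f[200:400,100:460],(800,444),interpolation=cv2.INTER_CUBIC))
s1,c1=pickle.load(open('p2_side.pkl','rb'));s2,c2=pickle.load(open('p2_scene.pkl','rb'))
a=c1['frame'][170:230,240:330,::-1];b=c2['frame'][130:210,190:290,::-1]
cv2.imwrite('pics/p2s.png',np.hstack([cv2.resize(a,(400,400)),cv2.resize(b,(400,400))]))
```

```text
0 [[304.0, 250.0], [247.0, 250.0], [304.0, 269.0], [305.0, 231.0]]
6 [[305.0, 255.0], [246.0, 255.0], [305.0, 274.0], [305.0, 234.0]]
12 [[306.0, 259.0], [245.0, 259.0], [306.0, 280.0], [307.0, 238.0]]
20 [[307.0, 266.0], [244.0, 266.0], [307.0, 287.0], [308.0, 244.0]]
```

View pics/p2w.png

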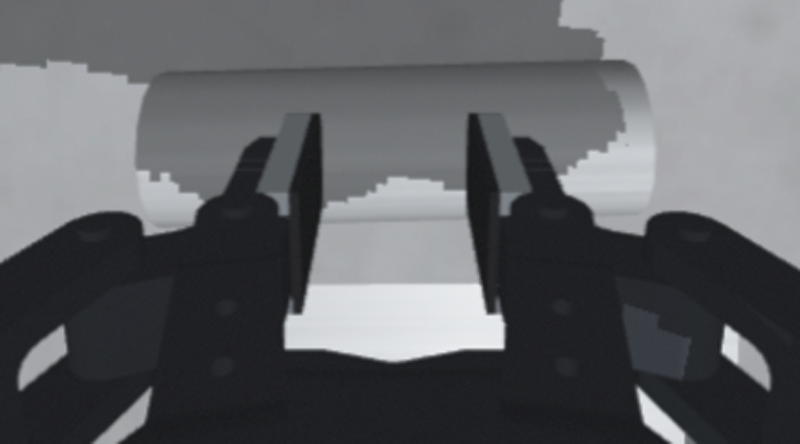

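View pics/p2s.png

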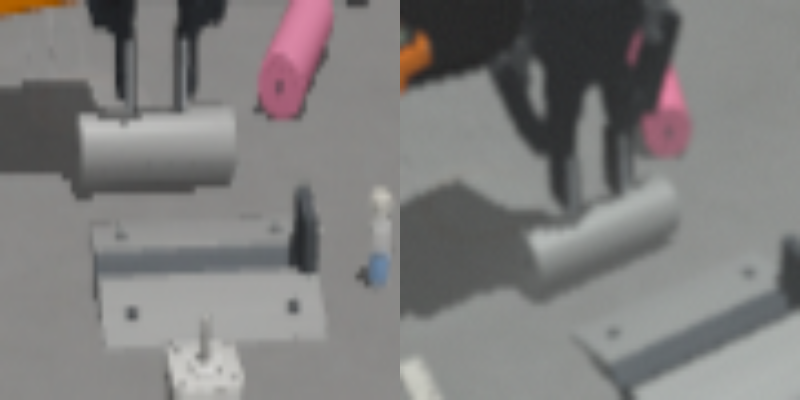

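Run:
```python
import pickle,cv2
from h import *
th=np.radians(6.0);B=np.array([561,41.3]);u=np.array([np.cos(th),np.sin(th)]);v=np.array([-u[1],u[0]])
s,c=pickle.load(open('p2_wrist.pkl','rb'))
b=np.array([(140,73),(632,62),(648,214),(155,228)],float)*.45+[100,200]
for z in(18,):
    L=onz(c,(b[0]+b[3])/2,z,s)[0];Q=onz(c,(b[1]+b[2])/2,z,s)[0];m=(L+Q)/2
    print(z,L,Q,m,np.linalg.norm(Q-L),'block',(m[:2]-B)@u,(m[:2]-B)@v,np.degrees(np.arctan2(*(Q-L)[:2][::-1])))
# predicted silhouettes for bar axis at block y
def sil(by,bx,z=18):
    P=[]
    for e in(-55,55):
        for a in np.linspace(0,2*np.pi,60): P.append([*(B+(bx+e)*u+(by+18*np.cos(a))*v),z+18*np.sin(a)])
    q=proj(c,P,s);return q[:,1].min(),q[:,1].max(),q[:,0].min(),q[:,0].max()
print('obs rows',b[:,1].min(),b[:,1].max(),b[:,0].min(),b[:,0].max())
for by in range(90,140,5): print(by,np.round(sil(by,-20),0))
```

```text
18 [472.90774118 146.44870776  18.        ] [586.65244541 160.99513518  18.        ] [529.78009329 153.72192147  18.        ] 114.6710787027642 block -19.297590100941036 115.06943129191943 7.287805558735575
obs rows 227.9 302.6 163.0 391.6
90 [274. 345. 162. 390.]
95 [265. 336. 161. 391.]
100 [256. 328. 160. 392.]
105 [248. 319. 159. 392.]
110 [239. 310. 158. 393.]
115 [230. 302. 157. 394.]
120 [221. 293. 156. 395.]
125 [211. 284. 155. 396.]
130 [202. 274. 154. 397.]
135 [192. 265. 152. 398.]
```

Run:
```python
import pickle,cv2
from h import *
s,c=pickle.load(open('p1_side.pkl','rb'))
print(s['position'])
for y in(0,):
  for w in(-11,0,11):
    P=[s['position']+[x,w,z] for x in(-18,18) for z in(0,10,20,30)]
    print(w,proj(c,P).round(1).tolist())
cv2.imwrite('pics/p1s.png',cv2.resize(c['frame'][150:210,240:330,::-1],(800,533),interpolation=cv2.INTER_NEAREST))
s,c=pickle.load(open('p1_wrist.pkl','rb'));cv2.imwrite('pics/p1w.png',cv2.resize(c['frame'][200:400,100:460,::-1],(800,444),interpolation=cv2.INTER_CUBIC))
```

```text
[520.45616018 228.8359255   10.15160981]
-11 [[266.5, 186.1], [266.5, 183.2], [266.5, 180.4], [266.6, 177.5], [277.5, 186.2], [277.5, 183.4], [277.6, 180.6], [277.6, 177.7]]
0 [[266.6, 184.8], [266.6, 182.0], [266.6, 179.2], [266.6, 176.3], [277.5, 185.0], [277.5, 182.2], [277.5, 179.3], [277.6, 176.5]]
11 [[266.6, 183.6], [266.6, 180.8], [266.7, 178.0], [266.7, 175.2], [277.4, 183.8], [277.5, 181.0], [277.5, 178.1], [277.6, 175.3]]
```

View pics/p1s.png

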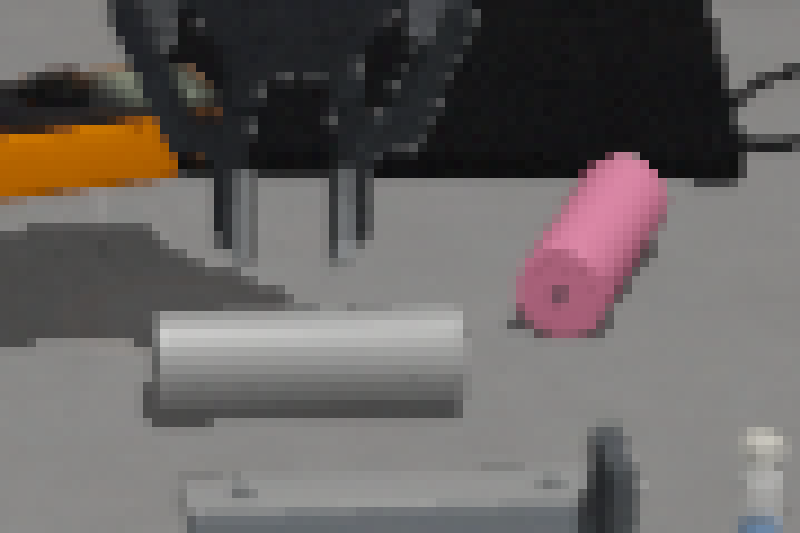

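View pics/p1w.png

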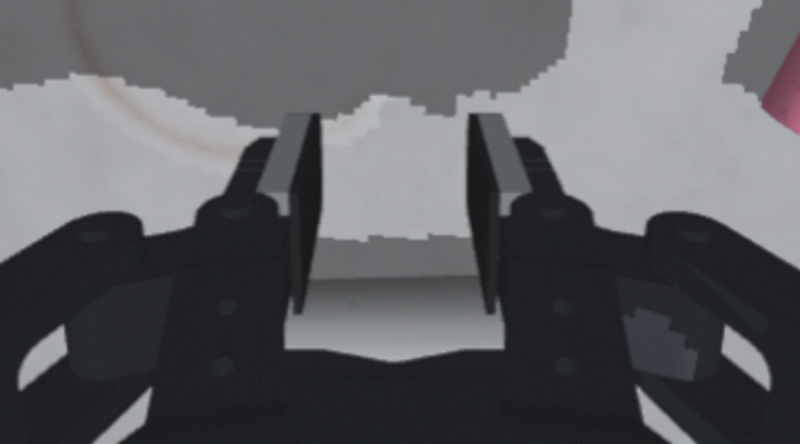

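The bar moved about 15 mm, to block y=115. At this opening the tips sit about 20 mm above the TCP, so they were on top of the bar. I'll lift, back off behind it, and probe the desk height gently.

Emit:
drive_tool([
  [0,-15,0,0,0,0,30],
  [0,-35,0,0,0,0,30],
  [-20,-40,0,0,0,0,30],
  [-45,-40,0,0,0,0,30],
  [-50,-30,0,0,0,0,30],
  [-50,-10,0,0,0,0,30],
  [-50,2,0,0,0,0,30],
  [-50,5,0,0,0,0,30],
  [-50,7,0,0,0,0,30],
  [-50,7,0,0,0,0,30],
])

```text
time: 7.35
position: [523.8, 209.3, 5.8]
tcp_rot: [-0.523, 0.473, -0.475, 0.526]
force: [0.7, 0.6, 0.1]
gripper_width: 30.1
```

```bash
python3 st.py p3
```

```text
t 7.35 pos [523.8 209.3   5.8] block xy -19.5 171.0 yaw 5.79 tilt -1.0 F [0.7 0.6 0.1] 30.12971014010389
```

View pics/p3.png

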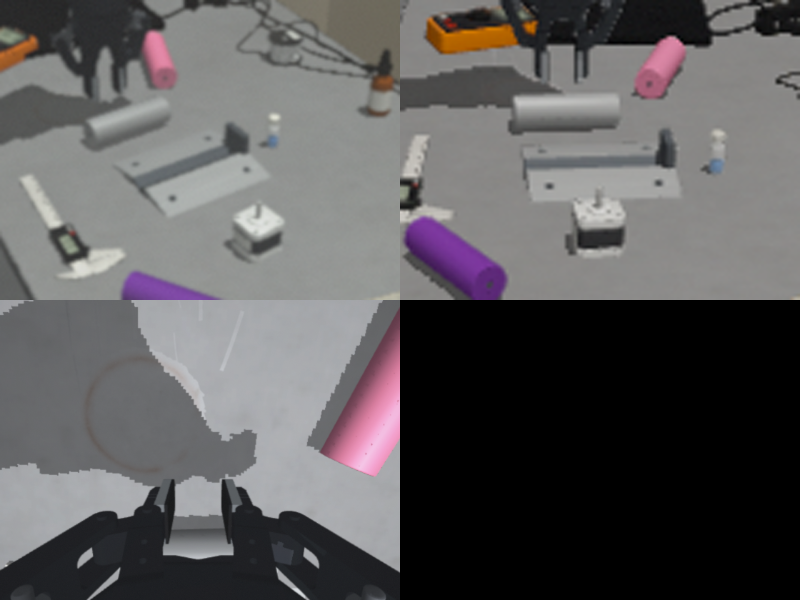

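Emit:
drive_tool([
  [0,2,0,0,0,0,30],
  [0,4,0,0,0,0,30],
  [0,6,0,0,0,0,30],
  [0,7,0,0,0,0,30],
  [0,7,0,0,0,0,30],
])

```text
time: 8.12
position: [523.7, 209.4, -1.1]
tcp_rot: [-0.524, 0.473, -0.475, 0.526]
force: [0.2, 0.5, -0.9]
gripper_width: 30.4
```

Emit:
drive_tool([
  [0,2,0,0,0,0,30],
  [0,4,0,0,0,0,30],
  [0,5,0,0,0,0,30],
  [0,5,0,0,0,0,30],
])

```text
time: 8.62
position: [523.7, 209.3, -6.3]
tcp_rot: [-0.524, 0.473, -0.475, 0.526]
force: [-0.4, 1.1, 0.6]
gripper_width: 30.1
```

```bash
python3 st.py p4;  python3 - <<'E'
import pickle,cv2
c=pickle.load(open('p4_side.pkl','rb'))[1]
cv2.imwrite('pics/p4s.png',cv2.resize(c['frame'][150:210,240:330,::-1],(800,533),interpolation=cv2.INTER_NEAREST))
E
```

```text
t 8.625 pos [523.7 209.3  -6.3] block xy -19.6 171.0 yaw 5.8 tilt -1.0 F [-0.4  1.1  0.6] 30.095203802981406
```

View pics/p4s.png

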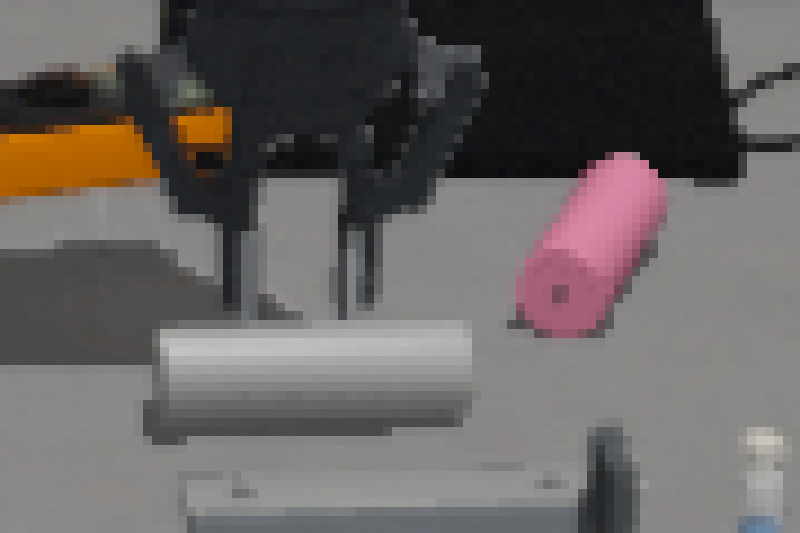

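Emit:
drive_tool([
  [0,2,0,0,0,0,30],
  [0,3,0,0,0,0,30],
  [0,3.5,0,0,0,0,30],
  [0,3.5,0,0,0,0,30],
])

```text
time: 9.28
position: [523.8, 209.4, -9.6]
tcp_rot: [-0.524, 0.473, -0.475, 0.526]
force: [-0.2, -0.2, 0.1]
gripper_width: 30.1
```

Emit:
drive_tool([
  [10,0,0,0,0,0,30],
  [20,0,0,0,0,0,30],
  [24,0,0,0,0,0,30],
  [28,0,0,0,0,0,30],
  [32,0,0,0,0,0,30],
  [36,0,0,0,0,0,30],
  [40,0,0,0,0,0,30],
  [44,0,0,0,0,0,30],
  [48,0,0,0,0,0,30],
  [50,0,0,0,0,0,30],
])

```text
time: 10.52
position: [528.8, 159.2, -9.7]
tcp_rot: [-0.524, 0.473, -0.475, 0.526]
force: [-0.8, 0.6, -0.2]
gripper_width: 30.2
```

```bash
python3 st.py p5
```

```text
t 10.525 pos [528.8 159.2  -9.7] block xy -19.7 120.6 yaw 5.78 tilt -1.0 F [-0.8  0.6 -0.2] 30.17938139774338
```

View pics/p5.png

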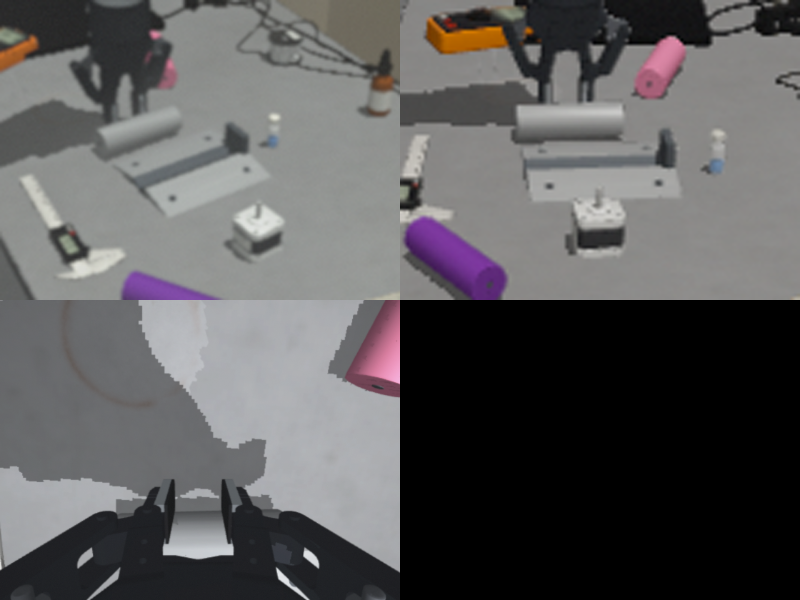

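Emit:
drive_tool([
  [4,-1,0,0,0,0,30],
  [8,-2,0,0,0,0,30],
  [12,-3,0,0,0,0,30],
  [16,-3,0,0,0,0,30],
  [20,-3,0,0,0,0,30],
  [24,-3,0,0,0,0,30],
  [28,-3,0,0,0,0,30],
  [32,-3,0,0,0,0,30],
  [36,-3,0,0,0,0,30],
  [40,-3,0,0,0,0,30],
  [44,-3,0,0,0,0,30],
  [48,-3,0,0,0,0,30],
  [52,-3,0,0,0,0,30],
])

```text
time: 12.3
position: [534.0, 107.5, -6.7]
tcp_rot: [-0.523, 0.473, -0.475, 0.526]
force: [0.0, 3.9, 1.7]
gripper_width: 29.9
```

```bash
python3 st.py p6
```

```text
t 12.3 pos [534.  107.5  -6.7] block xy -19.9 68.7 yaw 5.79 tilt -1.0 F [0.  3.9 1.7] 29.868822007792975
```

View pics/p6.png

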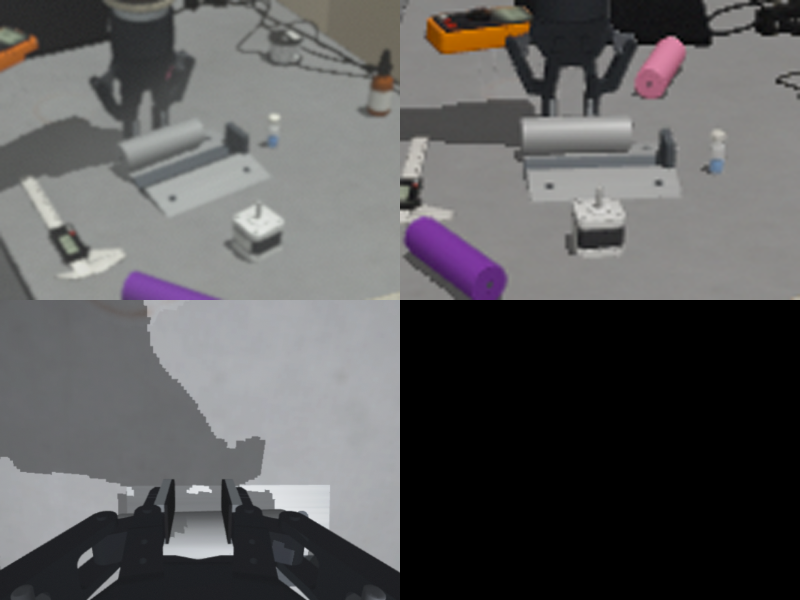

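Emit:
drive_tool([
  [3,-0.5,0,0,0,0,30],
  [6,-1,0,0,0,0,30],
  [9,-1,0,0,0,0,30],
  [12,-1,0,0,0,0,30],
  [15,-1,0,0,0,0,30],
  [18,-1,0,0,0,0,30],
  [21,-1,0,0,0,0,30],
  [23,-1,0,0,0,0,30],
  [25,-1,0,0,0,0,30],
  [27,-1,0,0,0,0,30],
  [29,-1,0,0,0,0,30],
  [29,-1,0,0,0,0,30],
])

```text
time: 13.95
position: [536.8, 77.7, -5.9]
tcp_rot: [-0.524, 0.474, -0.475, 0.525]
force: [-0.2, -0.3, -0.5]
gripper_width: 30.1
```

```bash
python3 st.py p7
```

```text
t 13.95 pos [536.8  77.7  -5.9] block xy -20.2 38.7 yaw 5.71 tilt -1.0 F [-0.2 -0.3 -0.5] 30.053878880343646
```

View pics/p7.png

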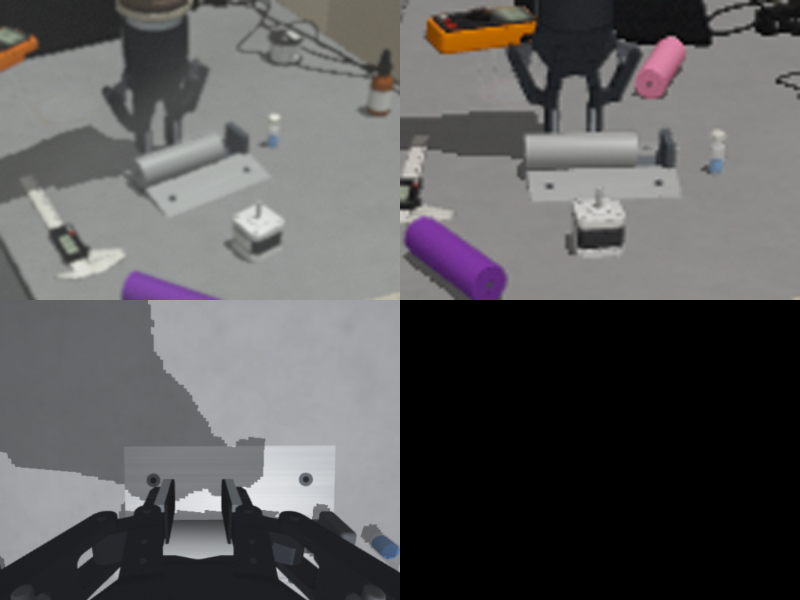

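The force reads zero and the side view shows the bar down in the groove, short of the stop. Next I lift, close the fingers and go round to the bar's −x end.

Emit:
drive_tool([
  [-10,-5,0,0,0,0,30],
  [-12,-40,0,0,0,0,30],
  [-12,-85,0,0,0,0,20],
  [0,-100,-30,0,0,0,0],
  [20,-100,-60,0,0,0,0],
  [38,-100,-90,0,0,0,0],
  [39,-100,-95,0,0,0,0],
  [39,-100,-95,0,0,0,0],
  [39,-100,-95,0,0,0,0],
])

```text
time: 15.22
position: [446.9, 30.8, 94.1]
tcp_rot: [-0.523, 0.473, -0.475, 0.526]
force: [-0.3, 0.0, 0.7]
gripper_width: -0.1
```

```bash
python3 st.py p8
python3 - <<'E'
import pickle,cv2
s,c=pickle.load(open('p8_wrist.pkl','rb'))
cv2.imwrite('pics/p8w.png',c['frame'][...,::-1])
E
```

```text
t 15.225 pos [446.9  30.8  94.1] block xy -114.6 1.5 yaw 5.81 tilt -1.0 F [-0.3  0.   0.7] -0.09492947819912129
```

View pics/p8.png

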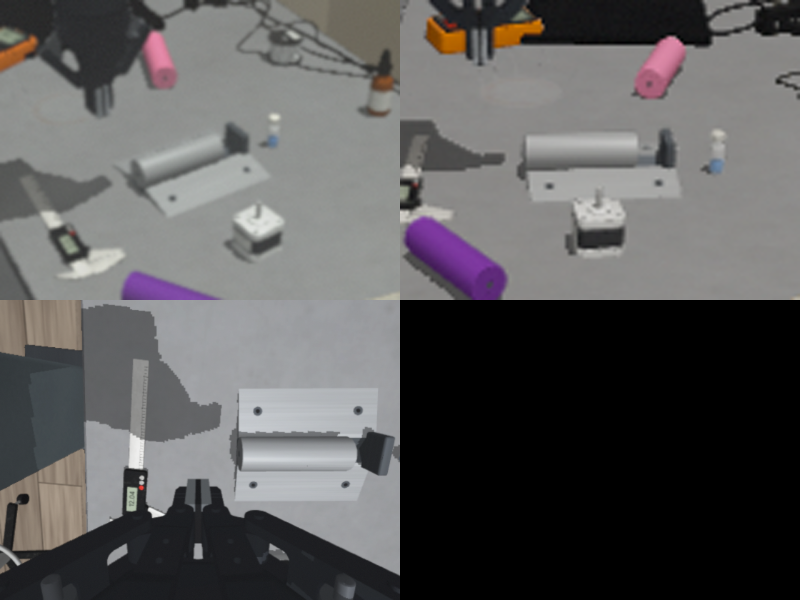

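View pics/p8w.png

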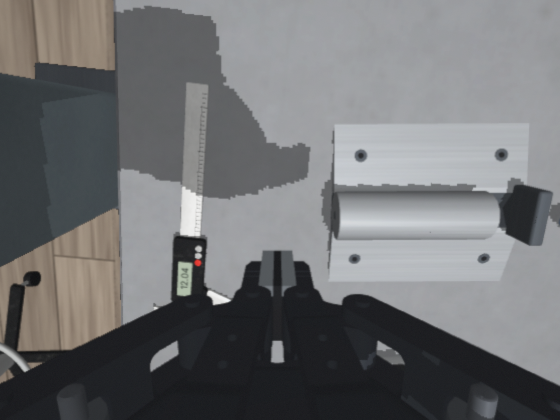

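Run:
```python
import pickle,cv2
from h import *
s,c=pickle.load(open('p8_wrist.pkl','rb'));M=R.from_quat(s['tcp_rot']).as_matrix()
for z in(22.7,):
  P=onz(c,[(337,215),(497,215),(336,192),(336,239)],z,s)
  print((M.T@(P-s['position']).T).T.round(1))
print('corners tool',(M.T@(onz(c,[(335,124),(527,124),(330,280)],0,s)-s['position']).T).T.round(1))
print('stop top',(M.T@(onz(c,[(513,185),(512,232)],36,s)-s['position']).T).T.round(1))
for q in[(208,85),(210,240),(230,300)]: print('cal',(M.T@(onz(c,q,8,s)-s['position']).T).T.round(1))
for n in('side','scene'):
  c=pickle.load(open(f'p8_{n}.pkl','rb'))[1]
  print(n,proj(c,[s['position']+[0,0,z] for z in(0,10,20,30)]).round(1).tolist())
  f=c['frame'][150:200,220:290,::-1] if n=='side' else c['frame'][130:190,200:270,::-1]
  cv2.imwrite(f'pics/p8{n}.png',cv2.resize(f,None,fx=8,fy=8,interpolation=cv2.INTER_NEAREST))
```

```text
[[  0.5  71.6  44.9]
 [  0.6  72.1 162.6]
 [-16.8  71.5  43.4]
 [ 19.2  71.6  45.1]]
corners tool [[-64.2  94.3  44.3]
 [-63.9  94.9 188.3]
 [ 64.4  94.3  45.9]]
stop top [[-24.2  58.8 160.6]
 [  9.3  58.8 166.1]]
cal [[-90.8  85.8 -48.1]]
cal [[ 25.2  85.8 -52.8]]
cal [[ 78.6  85.9 -38.8]]
side [[246.2, 183.0], [246.2, 179.7], [246.1, 176.4], [246.1, 173.2]]
scene [[227.0, 181.4], [226.8, 177.8], [226.5, 174.1], [226.3, 170.4]]
```

View pics/p8side.png

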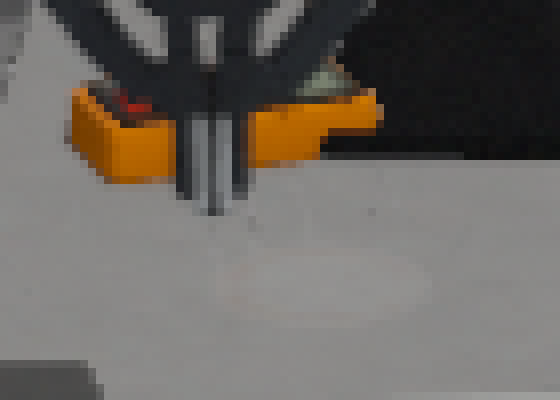

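View pics/p8scene.png

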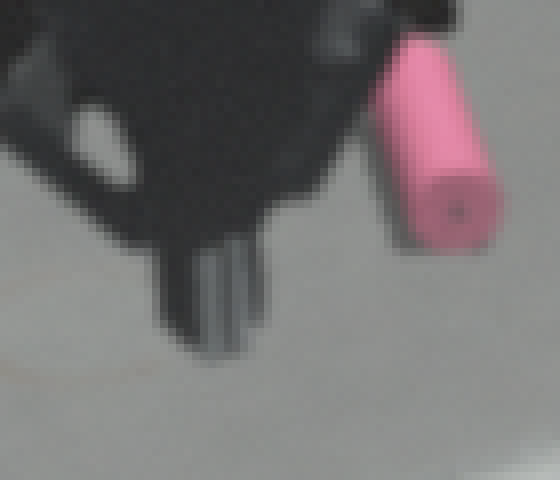

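Emit:
drive_tool([
  [0.5,35,0,0,0,0,0],
  [0.5,65,0,0,0,0,0],
  [0.5,80,0,0,0,0,0],
  [0.5,87,0,0,0,0,0],
  [0.5,91,0,0,0,0,0],
  [0.5,94,0,0,0,0,0],
  [0.5,95,0,0,0,0,0],
  [0.5,95,0,0,0,0,0],
])

```text
time: 16.38
position: [446.9, 29.8, -1.0]
tcp_rot: [-0.524, 0.473, -0.475, 0.526]
force: [-0.4, 0.4, -0.5]
gripper_width: -0.1
```

```bash
python3 st.py p9
```

```text
t 16.375 pos [446.9  29.8  -1. ] block xy -114.6 0.5 yaw 5.78 tilt -1.0 F [-0.4  0.4 -0.5] -0.1286590213078994
```

View pics/p9.png

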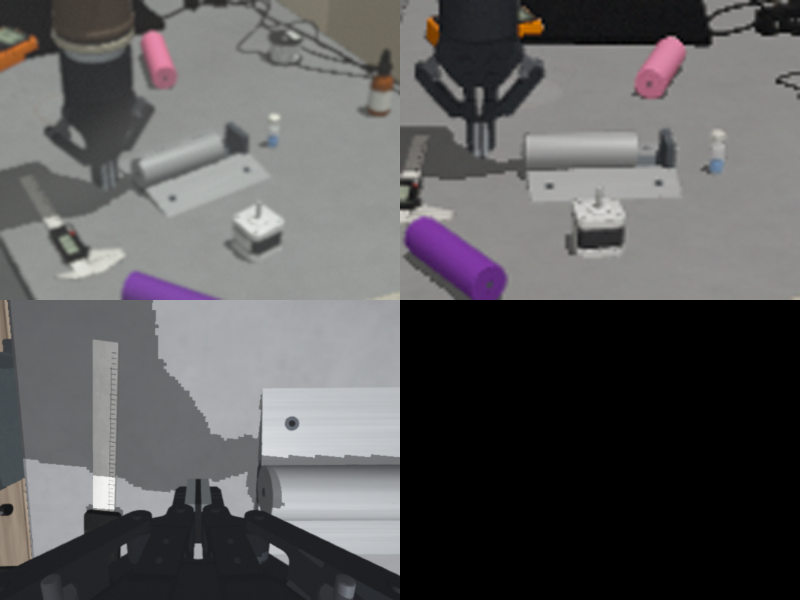

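Emit:
drive_tool([
  [0,1,8,0,0,0,0],
  [0,2,16,0,0,0,0],
  [0,2,20,0,0,0,0],
  [0,2,24,0,0,0,0],
  [0,2,28,0,0,0,0],
  [0,2,32,0,0,0,0],
  [0,2,36,0,0,0,0],
  [0,2,40,0,0,0,0],
  [0,2,44,0,0,0,0],
  [0,2,48,0,0,0,0],
  [0,2,48,0,0,0,0],
])

```text
time: 17.9
position: [495.5, 34.8, -2.8]
tcp_rot: [-0.523, 0.473, -0.475, 0.526]
force: [0.8, 0.0, -0.3]
gripper_width: -0.5
```

```bash
python3 st.py p10
```

```text
t 17.9 pos [495.5  34.8  -2.8] block xy -65.8 0.4 yaw 5.78 tilt -1.0 F [ 0.8  0.  -0.3] -0.46728559176054435
```

View pics/p10.png

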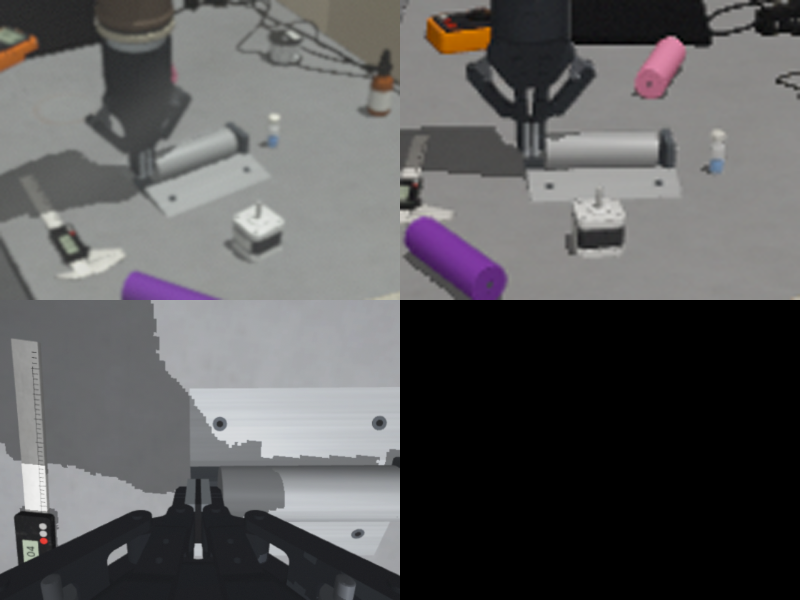

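Emit:
drive_tool([
  [0,0,2,0,0,0,0],
  [0,0,3,0,0,0,0],
  [0,0,4,0,0,0,0],
  [0,0,5,0,0,0,0],
  [0,0,5,0,0,0,0],
])

```text
time: 18.68
position: [500.5, 35.3, -2.7]
tcp_rot: [-0.523, 0.473, -0.475, 0.526]
force: [-2.2, 0.6, 0.4]
gripper_width: 0.1
```

Emit:
drive_tool([
  [0,0,1,0,0,0,0],
  [0,0,2,0,0,0,0],
  [0,0,2,0,0,0,0],
])

```text
time: 19.05
position: [502.6, 35.5, -2.7]
tcp_rot: [-0.523, 0.473, -0.475, 0.526]
force: [-1.5, -0.7, -0.2]
gripper_width: -0.2
```

Emit:
drive_tool([
  [0,0,1,0,0,0,0],
  [0,0,2,0,0,0,0],
  [0,0,2,0,0,0,0],
])

```text
time: 19.42
position: [502.5, 35.5, -3.0]
tcp_rot: [-0.524, 0.474, -0.475, 0.525]
force: [-7.6, -1.7, 5.2]
gripper_width: 0.0
```

```bash
python3 st.py p11;python3 - <<'E'
import pickle,cv2
s,c=pickle.load(open('p11_wrist.pkl','rb'));c2=pickle.load(open('p11_scene.pkl','rb'))[1]
cv2.imwrite('pics/p11w.png',cv2.hconcat([cv2.resize(c['frame'][160:360,280:560,::-1],(400,400)),cv2.resize(c2['frame'][160:220,240:310,::-1],(400,400))]))
E
```

```text
t 19.425 pos [502.5  35.5  -3. ] block xy -58.7 0.3 yaw 5.78 tilt -1.0 F [-7.6 -1.7  5.2] 0.012649674500638726
```

View pics/p11w.png

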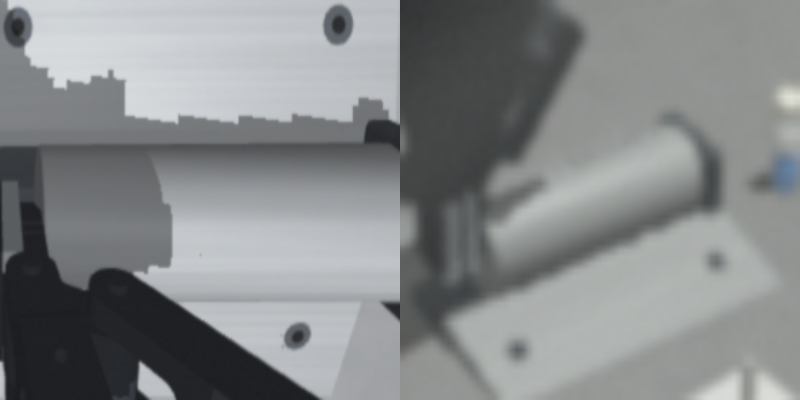

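The tool has stalled at 7.6 N, against 1–2 N while sliding, so the bar is at the stop. I'll back off and check.

Emit:
drive_tool([
  [0,0,-3,0,0,0,0],
  [0,0,-8,0,0,0,0],
  [0,0,-20,0,0,0,0],
  [0,-30,-22,0,0,0,0],
  [0,-75,-22,0,0,0,0],
  [0,-120,-22,0,0,0,0],
  [0,-150,-10,0,0,0,0],
  [0,-150,0,0,0,0,0],
  [0,-150,0,0,0,0,0],
])

```text
time: 20.7
position: [502.0, 35.5, 146.3]
tcp_rot: [-0.524, 0.474, -0.475, 0.525]
force: [0.0, -1.0, -1.0]
gripper_width: -0.2
```

```bash
python3 st.py p12;python3 - <<'E'
import pickle,cv2
from h import *
th=np.radians(6.0);B=np.array([561,41.3]);u=np.array([np.cos(th),np.sin(th)]);v=np.array([-u[1],u[0]])
s,c=pickle.load(open('p12_wrist.pkl','rb'))
cv2.imwrite('pics/p12w.png',c['frame'][...,::-1])
for x in(-44,66):print(proj(c,[[*(B+x*u+y*v),22.7] for y in(-18,0,18)],s).round(1).tolist())
E
```

```text
t 20.7 pos [502.   35.5 146.3] block xy -59.3 0.3 yaw 5.78 tilt -1.0 F [ 0. -1. -1.] -0.18844742625025349
[[293.0, 218.5], [293.2, 199.0], [293.4, 178.9]]
[[415.1, 218.0], [417.2, 198.5], [419.4, 178.4]]
```

View pics/p12.png

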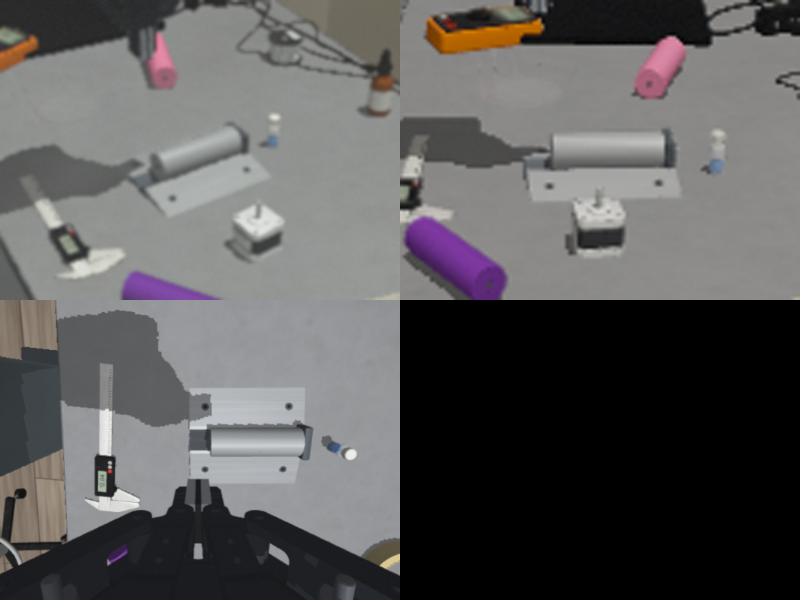

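View pics/p12w.png

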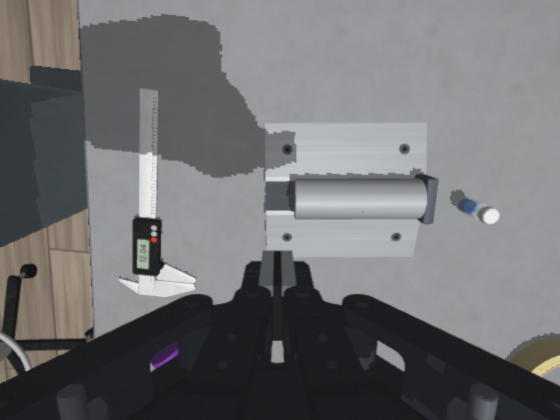

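Run:
```python
import pickle,cv2
s,c=pickle.load(open('p12_wrist.pkl','rb'));d=pickle.load(open('p12_side.pkl','rb'))[1]
a=cv2.resize(c['frame'][165:235,380:450,::-1],(400,400),interpolation=cv2.INTER_NEAREST)
b=cv2.resize(d['frame'][185:225,300:340,::-1][:, -40:],(400,400),interpolation=cv2.INTER_NEAREST)
b=cv2.resize(d['frame'][190:220,290:320,::-1],(400,400),interpolation=cv2.INTER_NEAREST)
cv2.imwrite('pics/p12z.png',cv2.hconcat([a,b]))
```

```text
(no output)
```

View pics/p12z.png

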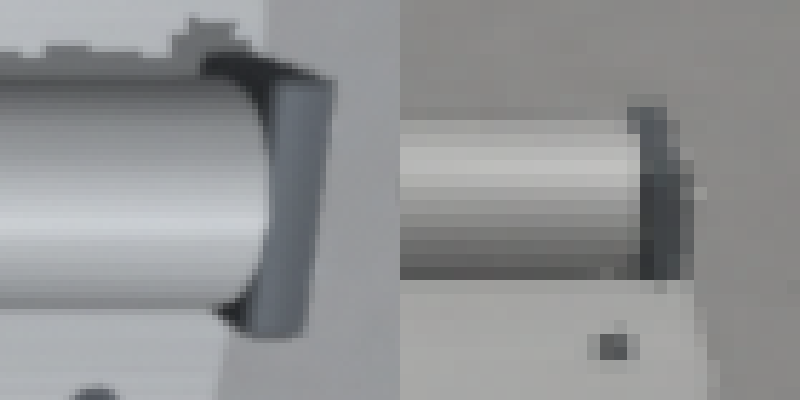

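No gap shows at the stop in either view, and the robot is clear of everything. I'm handing in.

```bash
python3 -c "
from cell import job_done;print(job_done())"
```

```text
the job is handed in; nothing more can be done
None
```

The grey bar is in the V-block groove with its +x end against the end stop. I rolled it up the +y ramp until it dropped in, then pushed its other end along the groove. I handed in with about 21 of the 51 s used.

**What my last checks showed:**
- **Contact at the stop:** the push stalled at about 8 N, against 1–2 N while sliding. After I backed off, close-ups from the wrist and side cameras showed no gap at the stop.
- **Position:** the bar's −x end sits within about 2 mm of where it should be.
- **Other things:** the caliper, vial, stepper and look-alike bars showed no visible movement. I did not check the hex keys in a close-up.

**What went wrong or disagreed:**
- **First push:** the fingers rode onto the top of the bar, pressing down with about 23 N and shifting it about 15 mm towards the block. I lifted off, went lower and pushed again from behind.
- **Fingertip height:** the fingertips were about 20 mm higher than the reported TCP, although the text puts the TCP at the very end of the fingers.

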